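Stand the toppled parts bin up and push it back into its row

TASK

The empty blue bin lies on its side on the steel tray in front of the gap in its row. Only by pushing, without lifting it off the tray, set it back in place: push its upper edge over so that it tips back onto its base, then push it along the tray into the gap between the two full bins until its rear side is flush against the tray's rear lip. Leave the full bins, the carton and the steel flange where they are.

Things in the scene. Friction and masses are not known exactly. Their poses are not given: they have to be found in the camera images.
- bin: Empty blue open bin, 200 mm wide (its y), 150 deep (x), 120 high (z), 4 mm walls, 10 mm wide collar round the mouth, 0.4 kg. Origin: centre of the underside; z points out through the mouth, x to its rear side. At first it lies on its front side, mouth roughly towards the robot (yaw varies), rear side uppermost 150 mm above the tray, base facing the tray's rear lip.
- bin_rim (a point): Middle of the bin's rear collar edge, outside (bin frame x +75, z +120 mm). At first the uppermost edge, nearest the robot. Pushed here towards the rear lip, the bin tips about its lower base edge; after some 90 mm (the edge rising 40 mm, bin turned 30 degrees) it falls onto its base by itself. Pushed low down it only slides.
- bin_front_edge (a point): Middle of the lower edge of the bin's front side (bin frame x -75, z 0 mm): the edge on the tray about which the bin tips. It stays on the tray. Once the bin is upright, the front side stands above it, facing the robot: pushed there less than 95 mm above the tray the bin slides (1.5 to 3.5 N); pushed higher it may tip forward.
- bin_rear_left (a point): Left corner of the lower rear edge of the bin (bin frame x +75, y +100, z 0 mm).
- bin_rear_right (a point): Right corner of the lower rear edge of the bin (bin frame x +75, y -100, z 0 mm).
- tray: Fixed sheet-steel tray, 1040 mm wide (its y), 460 mm deep (its x). Floor at z +6 mm of its origin. x points away from the robot, square to the rear lip, whose inner face is the plane x = +225 mm and which is 30 mm high above the floor; front edge at x = -235 mm, 12 mm high. The gap in the row is 320 to 350 mm wide, centred near y = 0.
- brackets_front (a point): Full bin of the same size (200 x 150 x 120 mm) holding steel brackets, 1.8 kg, standing upright at the rear lip on one side of the gap. This point: middle of the lower edge of its front side, the 200 mm wide side facing the robot.
- bushes_front (a point): Full bin of the same size (200 x 150 x 120 mm) holding black bushes, 1.5 kg, standing upright at the rear lip on the other side of the gap. This point: middle of the lower edge of its front side, the 200 mm wide side facing the robot.
- carton: Small cardboard carton 60 x 85 mm, 65 mm high, standing on the tray to one side, in front of a full bin. Origin: centre of the underside.
- flange: Turned steel flange, 72 mm across and 32 mm high with a 38 mm hub, standing on the tray on the other side. Origin: centre of the underside.

How it is judged (in metres and radians):
On the way:
1. the bin stands on its base (angle between bin's own z axis and vertical below 0.08 rad and height (world z) of bin below 0.015 m), for 0.2 s.
At the end, for the whole second after the job is handed in: The bin stands upright on the tray floor (within 3 degrees) and at rest in the gap between the full bins, both of its lower rear corners within 6 mm of the tray's rear lip; the full bins, the carton and the flange are within 20 mm of where they were (angle between bin's own z axis and vertical below 0.05 rad and height (world z) of bin below 0.012 m and x of each of bin_rear_left, bin_rear_right in the frame of tray above 0.219 m and y of bin in the frame of tray between -0.085 and 0.085 m and linear speed of bin below 0.01 m/s and distance of each of brackets_front, bushes_front, carton, flange from where it was at the start of the episode below 0.02 m); the robot touches nothing.
It fails at once if the bin is lifted: its lower front edge, about which it tips, leaves the tray by more than 40 mm (height (world z) of bin_front_edge above 0.046 m).
It fails at once if a full bin is pushed away by more than 20 mm (distance of any of brackets_front, bushes_front from where it was at the start of the episode above 0.02 m).
It fails at once if the carton or the flange is moved by more than 20 mm or tipped (distance of any of carton, flange from where it was at the start of the episode above 0.02 m or angle between any of carton, flange's own z axis and vertical above 0.3 rad).
It also fails if it takes over 45 s, if anything falls off the work surface, if the arm or the gripper's body presses on something with over 40 N, if the wrist force passes 120 N, or if a joint passes its speed limit or range.

ROBOT

A 6-joint arm with a two-finger parallel gripper is mounted at the origin on the work surface. World frame = base frame: x ahead of the robot, y to its left, z up, the work surface at z = 0. Lengths are in mm, angles in rad, forces in N, time in s.
With the tool pointing down it reaches from about 300 to 850 mm from the base axis. Payload 4.2 kg.
Tool frame: the origin (TCP) lies midway between the tips of the shut fingers; the grasp point (between the pads) lies 19 mm behind it (r.tcp_to_grasp is the distance from the TCP to the grasp point, in mm); z points along the fingers, y is the direction in which the jaws open and shut (so a half turn about z gives the same grasp; the last joint's range is limited). The gripper opens to 91 mm and grips with 3 to 60 N. Pads are 32 mm wide; open, the fingers measure 118 mm over their backs; the gripper's body (76 mm by 178 mm) begins 60 mm behind the grasp point.
Start: joints at [1.265, 0.32, 1.565, -0, 1.257, -0.02], TCP at [162.11, 551.695, 178.076] pointing down, gripper open.
Joint ranges: [-3.11, 3.11], [-0.84, 2.01], [0.21, 2.61], [-1.34, 4.49], [0.05, 2.63], [-2.56, 2.56]. Speed limits (rad/s): [2.57, 2.57, 3.14, 3.14, 3.14, 3.14].

INTERFACE

Orientations are given as a unit quaternion [w, x, y, z].
In Python, from station import r, cams gives the robot as it stands.
- The arm moves only by the tool apply_moves, never from a script. Its argument "commands" is a list that holds one entry, the list of rows, each a list of 7 numbers: the turn, a rotation vector about the tool's x, y, z in rad, then the shift along the tool's x, y, z in cm, then the finger opening in cm, from 0 to 9.12. A call has 1 to 12 rows; each row is the pose to reach, as a shift and turn from the pose commanded when the call began, along the tool's axes at that moment; what a row does not reach only later rows make up. A row lasts 1/8 s, in which the tool goes at most 62.5 mm and 10.7 degrees, less where a joint would pass 70% of its speed; a pose out of reach is approached as far as the arm can. A call with a gripper value outside its range is refused whole. The fingers move at their own pace and stop on an object; "grip_force" is the grip in N (left out, the last holds). Time passes only in rows, so rows that repeat a pose let the fingers close. It gives the time, the measured TCP pose, the force and the opening at its end, in the units of the state.
- r.state(): the state, without advancing time (a new reading comes with each control period).
- cams.read_camera(name): name is "scene" or "side" or "wrist"; returns (picture, depth): 420x560x3 uint8, red, green, blue; 420x560 float32, mm along the optical axis (not along the pixel's ray), 0 where there is no reading.
- cams.camera_params(name): a dict with "fx", "fy", "cx", "cy" (pixels), "D" ([k1, k2, p1, p2, k3] as OpenCV has them; the pictures are not rectified), "eye" and "attitude" of the camera in the world. Camera axes: x right, y down, z forward; pixel columns grow to the right and rows downward; lengths in mm; the calibration is good to about 2 mm. A picture is of the moment at which its call begins: read the wrist's pose just before it. camera_params takes no time and is no camera call; for the wrist camera it gives the pose at the moment of the call.
- r.sign_off(): hands the job in, once; it reports no verdict.
The state is a dict: "t": time; "joints": joint angles; "joint_velocities": joint speeds; "tau": joint torques, N m; "position": TCP position; "tool_rot": TCP orientation; "ft_force": force on the tool from outside, world axes, zero at the start; "moment": the same for the moment, N m; "finger_gap": finger opening in mm.
Only numpy, scipy, OpenCV 4.12 (cv2) and the standard library are available. Lean on these libraries where they do the work, as an engineer would, in place of code of your own. Each camera call takes 0.05 s, during which the arm holds its last target.

## Working session

There is one attempt and no reset: what is moved stays moved. The work goes in short steps, Python scripts to look and compute and a tool call to move; the robot and the scene stay as the last step left them, time stands still between calls to the robot, and variables do not carry over. Pictures are saved under pics/ and viewed, and the job is handed in when it is done.

Besides the shell and the picture viewer there is one more tool, called as a command line: name --argument value ..., lists and objects as JSON in quotes. apply_moves: Moves the arm, as the interface text tells. Its arguments: {"type":"object","properties":{"commands":{"type":"array"},"grip_force":{"type":"number"}},"required":["commands"]}

```bash
ls; mkdir -p pics; cat > h.py <<'E'
from station import r, cams
import numpy as np, cv2
from scipy.spatial.transform import Rotation as R
def cap(n,f):
    p=cams.camera_params(n); im,d=cams.read_camera(n)
    cv2.imwrite(f'pics/{f}.png',im[:,:,::-1]); np.savez(f'pics/{f}.npz',im=im,d=d)
    import pickle; pickle.dump(p,open(f'pics/{f}.pkl','wb')); return p,im,d
def load(f):
    import pickle; z=np.load(f'pics/{f}.npz'); return pickle.load(open(f'pics/{f}.pkl','rb')),z['im'],z['d']
def rot(p):
    a=np.array(p['attitude'],float)
    return a if a.shape==(3,3) else R.from_quat(a[[1,2,3,0]]).as_matrix()
def cloud(p,d):
    K=np.array([[p['fx'],0,p['cx']],[0,p['fy'],p['cy']],[0,0,1.]])
    v,u=np.mgrid[:d.shape[0],:d.shape[1]]
    n=cv2.undistortPoints(np.stack([u,v],-1).reshape(-1,1,2).astype(float),K,np.array(p['D'],float)).reshape(*d.shape,2)
    c=np.dstack([n[...,0]*d,n[...,1]*d,d])
    return c@rot(p).T+np.array(p['eye'],float)
E
python3 - <<'E'
from h import *
s=r.state(); print(s)
for n in ['scene','side','wrist']:
    p,im,d=cap(n,n+'0'); print(n,p,(d>0).mean())
E
```

```text
pics
{'t': 0.0, 'joints': array([ 1.26498042e+00,  3.20275991e-01,  1.56564916e+00, -3.19601255e-05,
        1.25738609e+00, -2.00171979e-02]), 'joint_velocities': array([-0.00026808,  0.00089809, -0.00280716,  0.00010955,  0.000797  ,
       -0.0010182 ]), 'tau': array([-2.43325470e-03, -4.12443209e+01, -2.31972849e+01,  7.23168603e-02,
        4.58345760e-02, -1.32565829e-04]), 'position': array([161.95923497, 551.1427971 , 177.24106439]), 'tool_rot': array([-1.24377782e-04,  1.42408570e-01,  9.89807588e-01, -8.50375599e-04]), 'ft_force': array([-0.44206675, -0.19428478,  1.53072865]), 'moment': array([ 0.00341169, -0.00380585, -0.07556316]), 'finger_gap': 90.968862232769}
scene {'fx': 505.90105795321927, 'fy': 505.90105795321927, 'cx': 282.32348074522656, 'cy': 220.3720642693668, 'D': array([-0.16605877,  0.        ,  0.        ,  0.        ,  0.        ]), 'eye': array([1242.4055451 , -580.01337331,  821.97790754]), 'attitude': array([-0.4160393 ,  0.82131559,  0.35266211, -0.16727652])} 0.9960544217687075
side {'fx': 391.6900746679958, 'fy': 391.6900746679958, 'cx': 276.01700247295094, 'cy': 208.62140948032442, 'D': array([-0.07239648,  0.        ,  0.        ,  0.        ,  0.        ]), 'eye': array([618.01295708, 829.1999491 , 660.10554905]), 'attitude': array([-0.01152601,  0.02135957,  0.88734938, -0.46045847])} 0.9959651360544217
wrist {'fx': 330.91955950029813, 'fy': 330.91955950029813, 'cx': 282.0819982912749, 'cy': 213.07513531942683, 'D': array([-0.03616656,  0.        ,  0.        ,  0.        ,  0.        ]), 'eye': array([ 92.71539006, 571.40555653, 384.49520577]), 'attitude': array([0.10491344, 0.79388551, 0.59383725, 0.07807876])} 0.9963010204081633
```

View pics/scene0.png

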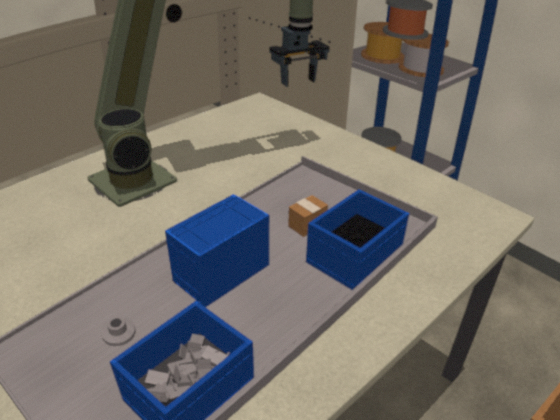

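View pics/side0.png

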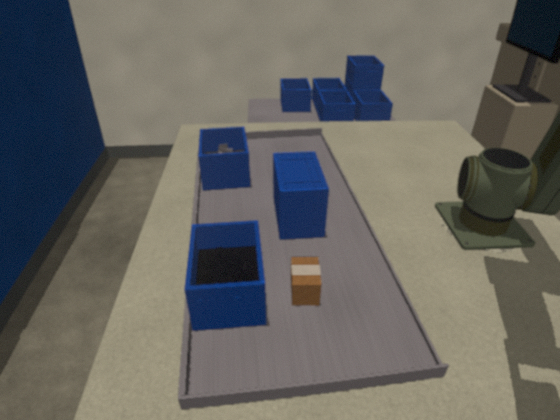

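View pics/wrist0.png

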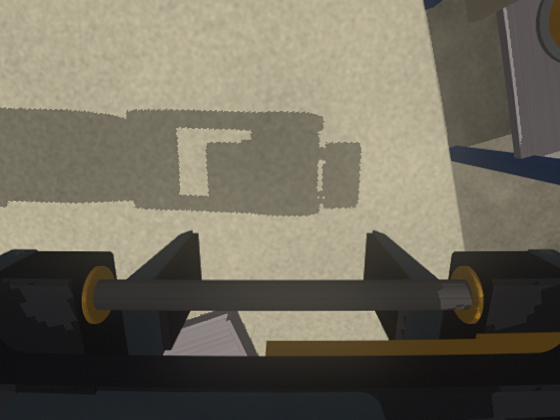

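The scene view shows the lying bin around px (220,250), the carton at (308,213), the bushes bin at (357,237), the flange at (118,328) and the brackets bin at (185,365). Next I'll measure them from depth in both fixed views.

```bash
python3 - <<'E'
from h import *
for n in ['scene','side']:
    p,im,d=load(n+'0'); P=cloud(p,d)
    hsv=cv2.cvtColor(im,cv2.COLOR_RGB2HSV)
    ok=(d>0)&(P[...,0]>200)&(P[...,0]<950)&(np.abs(P[...,1])<600)&(P[...,2]>-20)&(P[...,2]<220)
    blue=ok&(hsv[...,0]>100)&(hsv[...,0]<130)&(hsv[...,1]>150)&(P[...,2]>8)
    nl,L,st,_=cv2.connectedComponentsWithStats(blue.astype(np.uint8))
    for i in range(1,nl):
        if st[i,4]<600: continue
        q=P[L==i]; zt=np.percentile(q[:,2],98); t=q[q[:,2]>zt-8]
        rect=cv2.minAreaRect(t[:,:2].astype(np.float32))
        print(n,'blue',st[i],'ztop',zt.round(1),'rect',np.round(cv2.boxPoints(rect)).tolist(),np.round(rect[1]),round(rect[2],1))
    # others
    org=ok&(hsv[...,0]<20)&(hsv[...,1]>130)&(P[...,2]>15)
    q=P[org]; 
    if len(q): 
        t=q[q[:,2]>np.percentile(q[:,2],95)-6]; rc=cv2.minAreaRect(t[:,:2].astype(np.float32)); print('carton',len(q),np.round(np.percentile(q[:,2],98)),np.round(rc[0]),np.round(rc[1]),rc[2])
    # floor height, heights along sections
    fl=ok&(hsv[...,1]<60)&(P[...,2]>-5)&(P[...,2]<15); 
    print('floor z hist',np.histogram(P[fl][:,2],bins=np.arange(-5,16,1)))
    # lips: non blue points z 20..40
    lip=ok&(hsv[...,1]<80)&(P[...,2]>25)&(P[...,2]<45); q=P[lip]
    print('lip',len(q))
    nl,L,st,_=cv2.connectedComponentsWithStats(lip.astype(np.uint8))
    for i in range(1,nl):
        if st[i,4]>20:
            q=P[L==i]; print(st[i], q.min(0).round(),q.max(0).round(), np.round(np.median(q,0)))
            if np.ptp(q[:,1])>200: print(' fit x=a*y+b',np.polyfit(q[:,1],q[:,0],1))
E
```

```text
scene blue [ 307  190  102   98 5499] ztop 127.2 rect [[616.0, 316.0], [627.0, 111.0], [778.0, 119.0], [766.0, 324.0]] [151. 205.] 3.2
scene blue [  111   195   157   225 15837] ztop 156.3 rect [[453.0, 38.0], [464.0, -165.0], [587.0, -158.0], [576.0, 44.0]] [123. 203.] 2.9
carton 568 74.0 [597. 219.] [ 86. 191.] 88.12002563476562
floor z hist (array([ 283,  941, 2477, 4968, 6764, 6582, 4886, 3471, 3625, 5649, 7130,
       6500, 4126, 1937,  720,  296,  188,  198,  168,  253]), array([-5, -4, -3, -2, -1,  0,  1,  2,  3,  4,  5,  6,  7,  8,  9, 10, 11,
       12, 13, 14, 15]))
lip 3840
[ 205  156  233  264 2817] [ 289. -335.   25.] [829. 486.  44.] [794.  66.  35.]
 fit x=a*y+b [-3.09461813e-01  7.72289829e+02]
[107 316  20  18 274] [ 498. -357.   25.] [ 538. -319.   42.] [ 523. -339.   38.]
[202 338  26  17  93] [ 674. -241.   36.] [ 737. -215.   45.] [ 696. -228.   42.]
[139 346  44  43 366] [ 659. -379.   35.] [ 706. -274.   45.] [ 677. -328.   42.]
[  0 377  31  43 175] [ 490. -591.   26.] [ 616. -577.   39.] [ 557. -583.   35.]
[162 397  13   8  36] [ 744. -374.   39.] [ 751. -35
[... 406 characters left out ...]
60.0, 326.0]] [146. 200.] 3.5
carton 879 74.0 [525. 228.] [83. 58.] 85.30257415771484
floor z hist (array([    0,     6,   152,  1152,  4303,  9080, 10728,  7066,  3266,
        1771,  3327,  7237,  9201,  6605,  2736,   855,   272,   182,
         166,   132]), array([-5, -4, -3, -2, -1,  0,  1,  2,  3,  4,  5,  6,  7,  8,  9, 10, 11,
       12, 13, 14, 15]))
lip 3182
[246 127  76   8 297] [ 371. -600.   25.] [ 665. -568.   42.] [ 522. -584.   33.]
[191 155   9  73 303] [ 790. -383.   25.] [830.  17.  41.] [ 805. -136.   38.]
 fit x=a*y+b [-8.06064178e-02  7.93951330e+02]
[ 178  297  271  106 2520] [288. 260.  25.] [782. 485.  40.] [621. 461.  36.]
 fit x=a*y+b [  -1.19151799 1127.57190134]
```

```bash
python3 - <<'E'
from h import *
for n in ['scene','side']:
    p,im,d=load(n+'0'); P=cloud(p,d); hsv=cv2.cvtColor(im,cv2.COLOR_RGB2HSV)
    nb=(d>0)&(hsv[...,1]<110)
    q=P[nb&(P[...,0]>700)&(P[...,0]<840)&(P[...,2]>28)&(P[...,2]<45)&(P[...,1]>-180)&(P[...,1]<100)]
    for y in range(-180,100,40):
        s=q[(q[:,1]>=y)&(q[:,1]<y+40)]
        if len(s): print(n,y+20,len(s),np.percentile(s[:,0],[2,10,50,90,98]).round(1))
    # left/right lips and front lip z
    q=P[nb&(P[...,0]>250)&(P[...,0]<420)&(P[...,2]>12)&(P[...,2]<28)]
    for y in range(-560,480,80):
        s=q[(q[:,1]>=y)&(q[:,1]<y+80)]
        if len(s)>8: print(n,'front',y+40,len(s),np.percentile(s[:,0],[10,50,90]).round(1),np.median(s[:,2]).round(1))
    q=P[nb&(P[...,0]>400)&(P[...,0]<700)&(P[...,2]>28)&(P[...,2]<45)&(np.abs(P[...,1])>430)]
    for sg in (-1,1):
        for x in range(400,700,75):
            s=q[(q[:,1]*sg>0)&(q[:,0]>=x)&(q[:,0]<x+75)]
            if len(s)>8: print(n,'endlip',x+37,np.percentile(s[:,1],[5,50,95]).round(1))
E
```

```text
scene -160 136 [804.2 805.7 812.3 816.7 817.8]
scene -120 126 [801.7 803.3 809.7 814.  814.8]
scene -80 121 [799.6 800.8 806.7 811.  812.7]
scene -40 109 [795.4 797.2 803.4 808.1 809.4]
scene 0 96 [792.3 794.2 800.  803.8 804.9]
scene 40 102 [787.3 789.7 796.2 800.4 801.3]
scene 80 96 [785.2 787.  793.1 796.9 798.7]
scene front -520 120 [364.8 369.1 373. ] 16.5
scene front -440 136 [359.7 363.5 367.2] 16.4
scene front -360 117 [353.4 357.  360.8] 16.0
scene front -280 108 [346.8 350.9 355. ] 16.5
scene front -200 114 [341.2 344.4 348.6] 16.9
scene front -120 75 [334.8 339.2 342.6] 15.9
scene front 200 54 [309.4 314.5 317.7] 16.5
scene front 280 57 [303.9 308.7 313.2] 16.8
scene front 360 56 [296.9 302.1 305. ] 16.6
scene front 440 178 [297.2 346.5 405.4] 19.2
scene endlip 512 [-589.3 -586.  -582.3]
scene endlip 587 [-585.3 -581.4 -577.5]
scene endlip 437 [ 451.5  459.6 1556.5]
scene endlip 512 [ 455.9  464.2 1557.2]
scene endlip 587 [ 461.2  469.6 1555.9]
scene endlip 662 [ 467.8  475.4 1559.9]
side -160 36 [800.3 800.9 805.9 811.5 813. ]
side -120 33 [798.  799.2 803.8 808.5 809.5]

[... 308 characters left out ...]
de front -200 44 [340.  343.2 346.5] 19.7
side front -120 47 [333.3 337.3 340.4] 19.2
side front -40 63 [326.6 330.7 334.5] 18.7
side front 40 70 [319.6 323.8 327.5] 18.6
side front 120 81 [313.4 317.4 321.1] 18.6
side front 200 99 [308.8 311.9 314.8] 18.6
side front 280 127 [302.1 305.4 309.2] 18.4
side front 360 159 [296.  299.5 303.3] 18.5
side front 440 385 [294.7 342.7 404.9] 19.5
side endlip 437 [-1940.7  -593.9  -585.9]
side endlip 512 [-1943.7  -587.2  -579.5]
side endlip 587 [-1941.4  -581.1  -572.3]
side endlip 662 [-1946.3 -1247.8  -570.6]
side endlip 437 [453.3 458.  461.5]
side endlip 512 [458.5 463.4 467.1]
side endlip 587 [464.4 469.  473.2]
side endlip 662 [470.3 475.  479.1]
```

```bash
cat >> h.py <<'E'
n=np.array([.9969,.0787,0]); t=np.array([-.0787,.9969,0])   # tray x,y in world
O=n*563.5+t*-103  # tray origin estimate
def w2t(p): p=np.asarray(p,float); return np.array([p@n-563.5,p@t+103,p[2]])
def goalR(tilt=0):  # tool y along tray y, z down, tilted so that tip leads in +n
    z=np.array([0,0,-1.])*np.cos(tilt)+n*np.sin(tilt); y=t; x=np.cross(y,z); return np.stack([x,y,z],1)
def delta(tx,ty,z,tilt=0,cur=None):
    s=r.state(); q=s['tool_rot']; C=R.from_quat(np.array(q)[[1,2,3,0]]).as_matrix()
    g=O*[1,1,0]+n*tx+t*ty+np.array([0,0,z])
    return np.round(np.r_[R.from_matrix(C.T@goalR(tilt)).as_rotvec(),C.T@(g-s['position'])/10],3)
E
python3 - <<'E'
from h import *
for nm,p in dict(rimL=(453,38,156),rimR=(464,-165,156),bL=(576,44,0),bR=(587,-158,0)).items(): print(nm,w2t(p).round(1))
print(w2t((459,-63,0)),delta(-175,3,185))
E
```

```text
rimL [-108.9  105.2  156. ]
rimR [-113.9  -98.   156. ]
bL [ 14.2 101.5   0. ]
bR [   9.2 -100.7    0. ]
[-110.881    4.072    0.   ] [-1.0000e-03 -0.0000e+00 -3.6500e-01 -3.9863e+01 -5.2950e+01 -6.8900e-01]
```

apply_moves --commands '[[[0, 0, -0.365, -40, -53, -0.7, 9], [0, 0, -0.365, -40, -53, -0.7, 9], [0, 0, -0.365, -40, -53, -0.7, 9], [0, 0, -0.365, -40, -53, -0.7, 9], [0, 0, -0.365, -40, -53, -0.7, 9], [0, 0, -0.365, -40, -53, -0.7, 9], [0, 0, -0.365, -40, -53, -0.7, 9], [0, 0, -0.365, -40, -53, -0.7, 9], [0, 0, -0.365, -40, -53, -0.7, 9], [0, 0, -0.365, -40, -53, -0.7, 9], [0, 0, -0.365, -40, -53, -0.7, 9], [0, 0, -0.365, -40, -53, -0.7, 9]]]'

```text
t: 1.65
position: [397.0, -71.6, 184.7]
tool_rot: [-0.0, -0.037, 0.999, -0.0]
ft_force: [0.1, 0.4, -0.4]
finger_gap: 89.8
```

```bash
python3 - <<'E'
from h import *
p,im,d=cap('side','side1'); p,im,d=cap('wrist','wrist1'); P=cloud(p,d)
s=r.state(); print(s['t'],w2t(s['position']),s['joints'])
hsv=cv2.cvtColor(im,cv2.COLOR_RGB2HSV)
b=(d>0)&(hsv[...,0]>100)&(hsv[...,0]<130)&(hsv[...,1]>150)&(P[...,2]>145)&(P[...,0]>380)
q=P[b]; T=np.array([w2t(a) for a in q]); print(len(q),np.percentile(T,[1,50,99],axis=0).round(1))
for a in range(-90,100,30):
    k=T[(abs(T[:,1]-a)<15)]
    if len(k): print(a,len(k),np.percentile(k[:,0],[2,98]).round(1),np.percentile(k[:,2],[50]))
print(delta(-113,4,138), delta(-175,4,138))
E
```

```text
1.75 [-174.30041407    2.70394551  184.66609354] [-2.02578040e-01  3.90684174e-02  1.90471272e+00  6.16830889e-04
  1.19920341e+00 -1.85176301e+00]
7240 [[-102.5  -88.6  153.4]
 [ -83.8  -18.   155.1]
 [ -58.7   80.7  158.3]]
-90 485 [-91.6 -58.5] [154.74473429]
-60 1614 [-101.5  -59. ] [155.03279871]
-30 1677 [-157.3  -58.6] [154.95330822]
0 1101 [-101.9  -73.4] [155.03468683]
30 1062 [-101.7  -74. ] [155.14274422]
60 1076 [-102.   -74.8] [155.69060851]
90 225 [-96.5 -73.4] [155.07038553]
[ 1.000e-03 -1.000e-03 -1.000e-03 -6.136e+00  1.290e-01  4.660e+00] [ 1.000e-03 -1.000e-03 -1.000e-03  6.400e-02  1.250e-01  4.667e+00]
```

View pics/wrist1.png

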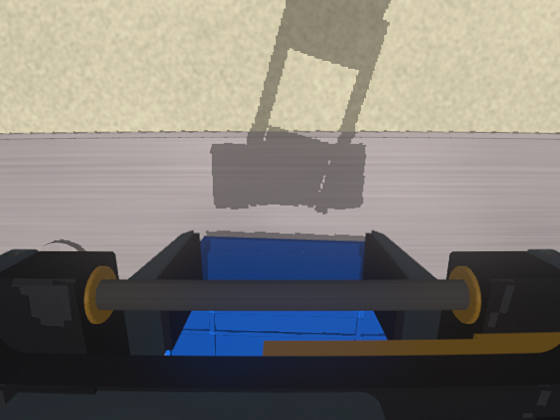

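View pics/side1.png

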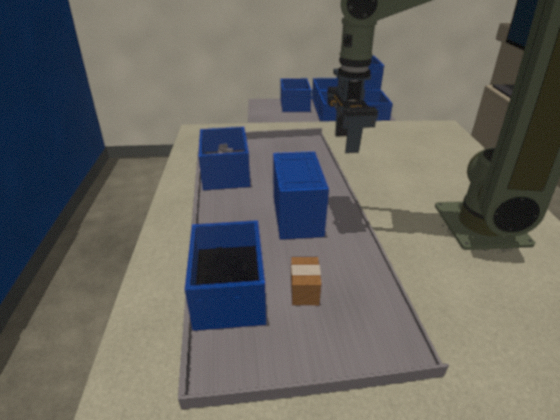

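Wrist view: the rim lies across row ~238, and the fingers are clear of it on the robot side. I'll lower behind the rim, then creep to contact.

apply_moves --commands '[[[0, 0, 0, 0, 0.1, 4.6, 9], [0, 0, 0, -1.5, 0.1, 4.6, 9], [0, 0, 0, -3, 0.1, 4.6, 9], [0, 0, 0, -4, 0.1, 4.6, 9], [0, 0, 0, -5, 0.1, 4.6, 9], [0, 0, 0, -5.5, 0.1, 4.6, 9], [0, 0, 0, -5.8, 0.1, 4.6, 9], [0, 0, 0, -5.8, 0.1, 4.6, 9]]]'

```text
t: 2.75
position: [454.1, -64.0, 139.0]
tool_rot: [-0.0, -0.04, 0.999, 0.0]
ft_force: [-0.3, 0.5, 0.3]
finger_gap: 89.8
```

```bash
python3 - <<'E'
from h import *
p,im,d=cap('side','side2'); P=cloud(p,d)
cv2.imwrite('pics/side2c.png',cv2.resize(im[80:280,220:440,::-1],None,fx=3,fy=3))
p,im,d=cap('scene','scene2'); cv2.imwrite('pics/scene2c.png',cv2.resize(im[100:320,130:330,::-1],None,fx=2.7,fy=2.7))
s=r.state(); print(w2t(s['position']),s['ft_force'])
E
```

```text
[-116.09383358    3.43622139  139.01446988] [-0.22810219 -0.83336599  0.91837786]
```

View pics/side2c.png

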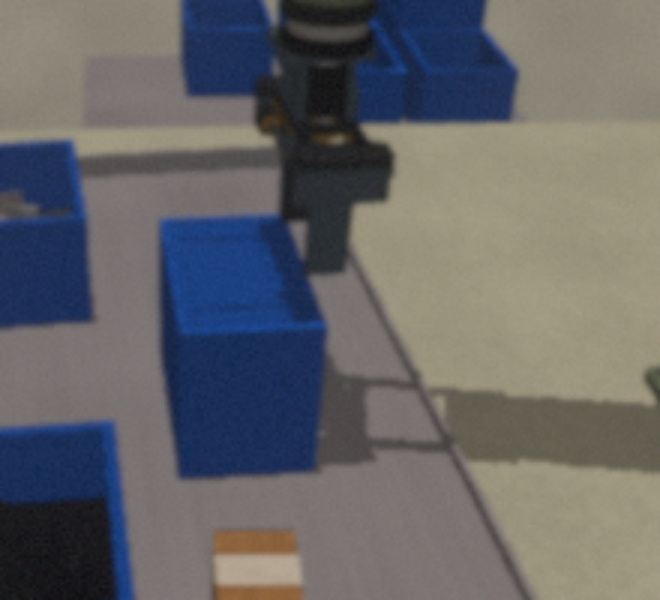

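View pics/scene2c.png

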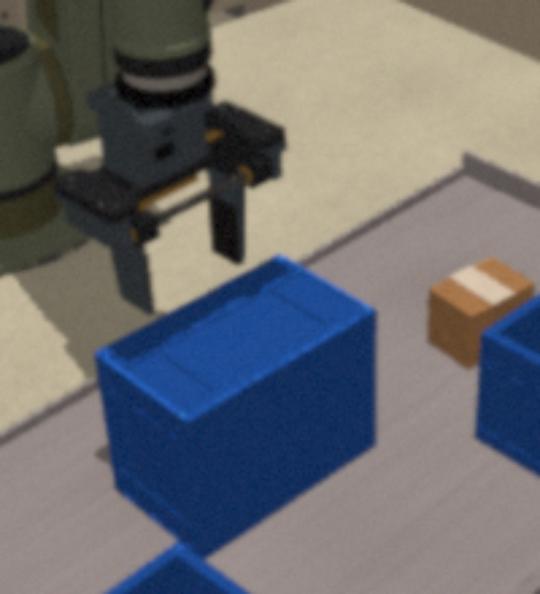

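Both views show the fingertips right at the rim, tip about 17 mm below the top, with the bin unmoved. Now I'll start the tipping arc.

apply_moves --commands '[[[0, 0, 0, -0.7, 0, -0.2, 9], [0, 0, 0, -1.4, 0, -0.6, 9], [0, 0, 0, -2.1, 0, -1.1, 9], [0, 0, 0, -2.8, 0, -1.5, 9], [0, 0, 0, -3.5, 0, -2.0, 9], [0, 0, 0, -4.0, 0, -2.2, 9]]]'

```text
t: 3.6
position: [494.8, -60.8, 161.4]
tool_rot: [0.0, -0.04, 0.999, -0.0]
ft_force: [0.4, -0.1, -0.1]
finger_gap: 90.1
```

```bash
python3 - <<'E'
from h import *
p,im,d=cap('side','side3'); P=cloud(p,d)
cv2.imwrite('pics/side3c.png',cv2.resize(im[80:280,220:440,::-1],None,fx=3,fy=3))
s=r.state(); print(w2t(s['position']),s['ft_force'])
E
```

```text
[-74.39015702   3.38436511 161.50198809] [ 1.14209005 -0.07192544 -0.15480106]
```

View pics/side3c.png

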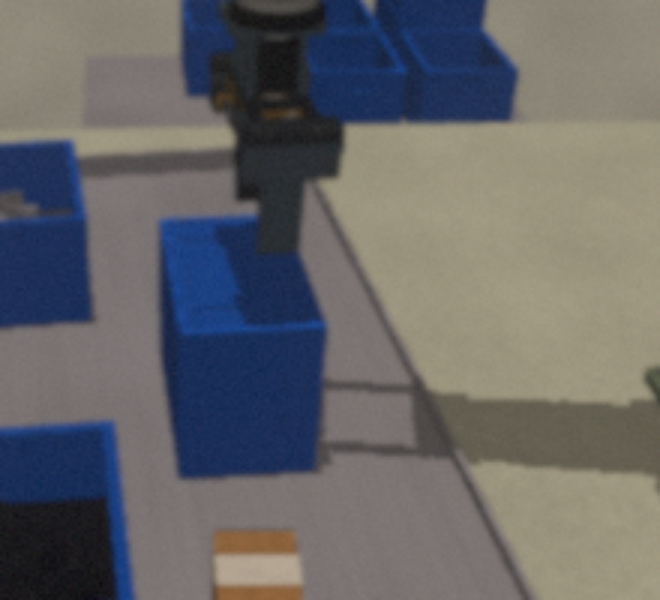

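The fingers rode over the rim: contact came later than assumed and I rose too early. The bin hasn't moved, so I'll back off, go lower and find contact by force.

apply_moves --commands '[[[0, 0, 0, 3, 0, -0.5, 9], [0, 0, 0, 6, 0, 0, 9], [0, 0, 0, 6, 0, 3, 9], [0, 0, 0, 6, 0, 3, 9], [0, 0, 0, 5, 0, 3, 9], [0, 0, 0, 4.2, 0, 3, 9]]]'

```text
t: 4.4
position: [454.3, -64.3, 132.0]
tool_rot: [0.001, -0.04, 0.999, -0.0]
ft_force: [-0.2, 0.3, -0.1]
finger_gap: 89.7
```

apply_moves --commands '[[[0, 0, 0, -0.7, 0, 0, 9], [0, 0, 0, -0.7, 0, 0, 9]]]'

```text
t: 4.65
position: [460.1, -63.5, 131.1]
tool_rot: [0.0, -0.04, 0.999, -0.0]
ft_force: [-0.6, 0.4, 0.5]
finger_gap: 90.0
```

apply_moves --commands '[[[0, 0, 0, -0.5, 0, 0, 9], [0, 0, 0, -0.5, 0, 0, 9]]]'

```text
t: 4.9
position: [464.4, -63.2, 131.1]
tool_rot: [0.0, -0.04, 0.999, 0.0]
ft_force: [-1.3, -0.1, -0.6]
finger_gap: 89.7
```

```bash
python3 - <<'E'
from h import *
p,im,d=cap('side','side4'); P=cloud(p,d)
cv2.imwrite('pics/side4c.png',cv2.resize(im[80:280,220:440,::-1],None,fx=3,fy=3))
s=r.state(); print(w2t(s['position']),s['ft_force'])
hsv=cv2.cvtColor(im,cv2.COLOR_RGB2HSV)
v,u=np.mgrid[:420,:560]
for nm in ['side0','side4']:
    p,im,d=load(nm); P=cloud(p,d); hsv=cv2.cvtColor(im,cv2.COLOR_RGB2HSV)
    b=(hsv[...,0]>100)&(hsv[...,0]<130)&(hsv[...,1]>150)&(u>270)&(u<335)&(v>140)&(v<245)&(P[...,2]>140)
    T=P[b]@np.stack([n,t,[0,0,1]],1)-[563.5,-103,0]
    for lo in (-100,-60,-20,20,60):
        k=T[(T[:,1]>lo)&(T[:,1]<lo+40)]; print(nm,lo,np.percentile(k[:,0],[1,99]).round(),[k[(k[:,0]>a)&(k[:,0]<a+20)][:,2].mean().round(1) for a in (-110,-70,-30)])
# dark finger points
g=(hsv[...,2]<90)&(P[...,2]>120)&(P[...,2]<200)&(P[...,0]>350)&(P[...,0]<550)&(abs(P[...,1])<250)
T=P[g]@np.stack([n,t,[0,0,1]],1)-[563.5,-103,0]
for z in range(125,200,10):
    k=T[abs(T[:,2]-z)<5]
    if len(k)>5: print(z,len(k),np.percentile(k[:,0],[3,97]).round(),np.percentile(k[:,1],[3,97]).round())
E
```

```text
[-105.74226464    3.47460005  131.0175279 ] [-0.20098053 -0.23459248  0.081443  ]
side0 -100 [-112.    2.] [np.float64(157.0), np.float64(156.4), np.float64(156.6)]
side0 -60 [-110.    3.] [np.float64(157.2), np.float64(156.3), np.float64(156.3)]
side0 -20 [-110.    4.] [np.float64(157.1), np.float64(156.2), np.float64(156.0)]
side0 20 [-107.    7.] [np.float64(157.0), np.float64(156.1), np.float64(156.0)]
side0 60 [-107.    8.] [np.float64(157.4), np.float64(155.1), np.float64(153.5)]
side4 -100 [-97.   2.] [np.float64(155.9), np.float64(156.5), np.float64(156.4)]
side4 -60 [-109.    3.] [np.float64(157.1), np.float64(156.1), np.float64(156.5)]
side4 -20 [-102.    4.] [np.float64(156.5), np.float64(156.1), np.float64(156.1)]
side4 20 [-105.    6.] [np.float64(157.1), np.float64(155.8), np.float64(155.9)]
side4 60 [-105.    8.] [np.float64(157.0), np.float64(154.9), np.float64(154.1)]
125 87 [-104.  -17.] [ 98. 105.]
135 96 [-102.  -15.] [ 99. 106.]
145 102 [-104.  -16.] [ 98. 105.]
155 335 [-109.  -78.] [-68.  91.]
165 12 [-107.  -90.] [-50.  85.]
175 75 [-121.  -89.] [-45.  60.]
185 59 [-122.  -90.] [-46.  61.]
195 60 [-122.  -89.] [-44.  62.]
```

View pics/side4c.png

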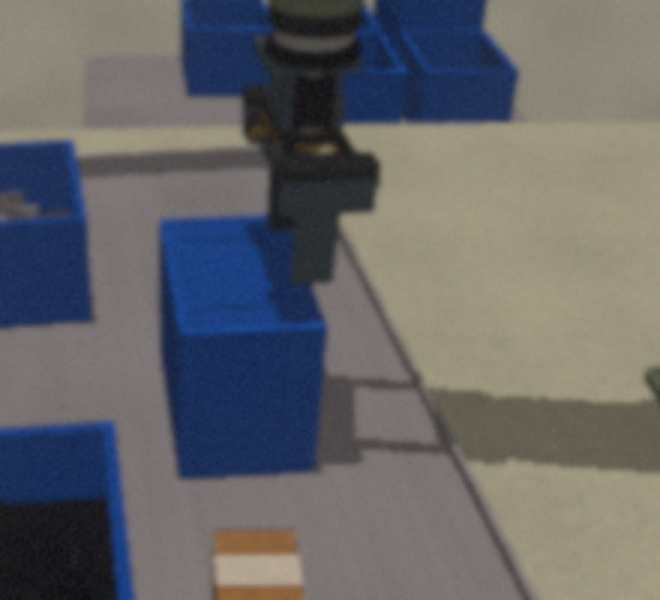

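```bash
python3 - <<'E'
from h import *
p,im,d=cap('scene','scene4'); P=cloud(p,d)
cv2.imwrite('pics/scene4c.png',cv2.resize(im[100:300,130:330,::-1],None,fx=2.9,fy=2.9))
hsv=cv2.cvtColor(im,cv2.COLOR_RGB2HSV)
for nm in ('scene4','side4','scene2'):
    p,im,d=load(nm); P=cloud(p,d)
    T=P@np.stack([n,t,[0,0,1]],1)-[563.5,-103,0]
    g=(T[...,0]>-145)&(T[...,0]<-75)&(abs(T[...,1]-3)<75)&(T[...,2]>110)
    for sg in (-1,1):
        k=T[g&(sg*(T[...,1]-3)>25)]
        print(nm,sg,[(z,len(q),q[:,0].min().round(),q[:,0].max().round(),np.median(q[:,1]).round()) for z in range(115,215,8) for q in [k[abs(k[:,2]-z)<4]] if len(q)>3])
E
```

```text
scene4 -1 [(147, 5, np.float64(-93.0), np.float64(-77.0), np.float64(-63.0)), (155, 244, np.float64(-115.0), np.float64(-75.0), np.float64(-49.0)), (171, 23, np.float64(-122.0), np.float64(-87.0), np.float64(-49.0)), (179, 34, np.float64(-123.0), np.float64(-87.0), np.float64(-51.0)), (187, 32, np.float64(-121.0), np.float64(-87.0), np.float64(-51.0)), (195, 36, np.float64(-123.0), np.float64(-87.0), np.float64(-51.0)), (203, 35, np.float64(-118.0), np.float64(-86.0), np.float64(-52.0)), (211, 38, np.float64(-121.0), np.float64(-86.0), np.float64(-52.0))]
scene4 1 [(155, 188, np.float64(-111.0), np.float64(-75.0), np.float64(51.0)), (163, 5, np.float64(-117.0), np.float64(-90.0), np.float64(51.0)), (171, 29, np.float64(-121.0), np.float64(-87.0), np.float64(50.0)), (179, 38, np.float64(-121.0), np.float64(-86.0), np.float64(49.0)), (187, 39, np.float64(-122.0), np.float64(-87.0), np.float64(50.0)), (195, 37, np.float64(-120.0), np.float64(-87.0), np.float64(50.0)), (203, 40, np.float64(-122.0), np.float64(-87.0), np.float64(50.0)), (211, 43, np.float64(-122.0), np.float64(-87.0), np.
[... 1134 characters left out ...]
.0)), (187, 32, np.float64(-133.0), np.float64(-98.0), np.float64(-49.0)), (195, 39, np.float64(-134.0), np.float64(-98.0), np.float64(-50.0)), (203, 31, np.float64(-131.0), np.float64(-97.0), np.float64(-51.0)), (211, 38, np.float64(-130.0), np.float64(-95.0), np.float64(-52.0))]
scene2 1 [(155, 194, np.float64(-112.0), np.float64(-75.0), np.float64(52.0)), (179, 30, np.float64(-133.0), np.float64(-99.0), np.float64(50.0)), (187, 35, np.float64(-131.0), np.float64(-97.0), np.float64(50.0)), (195, 38, np.float64(-130.0), np.float64(-97.0), np.float64(49.0)), (203, 43, np.float64(-135.0), np.float64(-95.0), np.float64(49.0)), (211, 46, np.float64(-134.0), np.float64(-98.0), np.float64(49.0))]
```

View pics/scene4c.png

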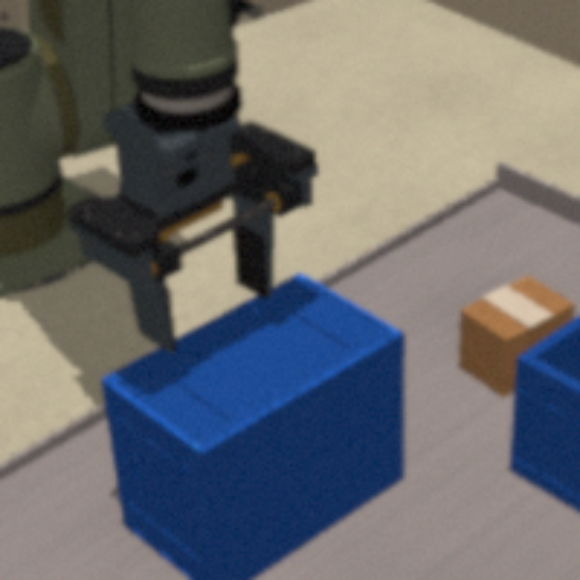

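The finger tips are really at z≈166 mm while the TCP reads 131, a 35 mm offset: with the gripper open they sit higher than the TCP. I'll back off, close the jaws partly, and measure again.

apply_moves --commands '[[[0, 0, 0, 2, 0, 0, 3], [0, 0, 0, 3.5, 0, 0, 3], [0, 0, 0, 3.5, 0, 0, 3], [0, 0, 0, 3.5, 0, 0, 3], [0, 0, 0, 3.5, 0, 0, 3], [0, 0, 0, 3.5, 0, 0, 3]]]'

```text
t: 5.75
position: [429.7, -66.0, 131.0]
tool_rot: [0.0, -0.04, 0.999, 0.0]
ft_force: [0.0, -0.0, -0.5]
finger_gap: 32.8
```

```bash
python3 - <<'E'
from h import *
s=r.state(); print(w2t(s['position']),s['finger_gap'],s['t'])
for c in ('scene','side'):
    p,im,d=cap(c,c+'5'); P=cloud(p,d)
    T=P@np.stack([n,t,[0,0,1]],1)-[563.5,-103,0]
    g=(T[...,0]>-175)&(T[...,0]<-118)&(abs(T[...,1]-3)<90)&(T[...,2]>60)
    k=T[g]
    print(c,[(z,len(q),*np.percentile(q[:,0],[5,95]).round(),*np.percentile(q[:,1],[5,95]).round()) for z in range(70,215,8) for q in [k[abs(k[:,2]-z)<4]] if len(q)>3])
    o={'scene':(100,130),'side':(80,220)}[c]
    cv2.imwrite(f'pics/{c}5c.png',cv2.resize(im[o[0]:o[0]+200,o[1]:o[1]+200,::-1],None,fx=2.9,fy=2.9))
E
```

```text
[-140.36652482    3.43670433  130.96401105] 32.798944741764764 5.75
scene [(166, 19, np.float64(-153.0), np.float64(-122.0), np.float64(-20.0), np.float64(24.0)), (174, 58, np.float64(-152.0), np.float64(-122.0), np.float64(-23.0), np.float64(24.0)), (182, 72, np.float64(-154.0), np.float64(-122.0), np.float64(-23.0), np.float64(23.0)), (190, 67, np.float64(-155.0), np.float64(-123.0), np.float64(-24.0), np.float64(25.0)), (198, 74, np.float64(-154.0), np.float64(-122.0), np.float64(-24.0), np.float64(26.0)), (206, 78, np.float64(-154.0), np.float64(-122.0), np.float64(-25.0), np.float64(27.0)), (214, 64, np.float64(-151.0), np.float64(-122.0), np.float64(-26.0), np.float64(28.0))]
side [(166, 6, np.float64(-155.0), np.float64(-130.0), np.float64(-6.0), np.float64(26.0)), (174, 43, np.float64(-155.0), np.float64(-124.0), np.float64(-15.0), np.float64(29.0)), (182, 48, np.float64(-157.0), np.float64(-124.0), np.float64(-15.0), np.float64(31.0)), (190, 47, np.float64(-157.0), np.float64(-124.0), np.float64(-14.0), np.float64(31.0)), (198, 51, np.float64(-154.0), np.float64(-124.0), np.float64(-15.0), np.float64(32.0)), (206, 47, np.float64(-156.0), np.float64(-124.0), np.float64(-17.0), np.float64(32.0)), (214, 49, np.float64(-156.0), np.float64(-124.0), np.float64(-19.0), np.float64(33.0))]
```

View pics/side5c.png

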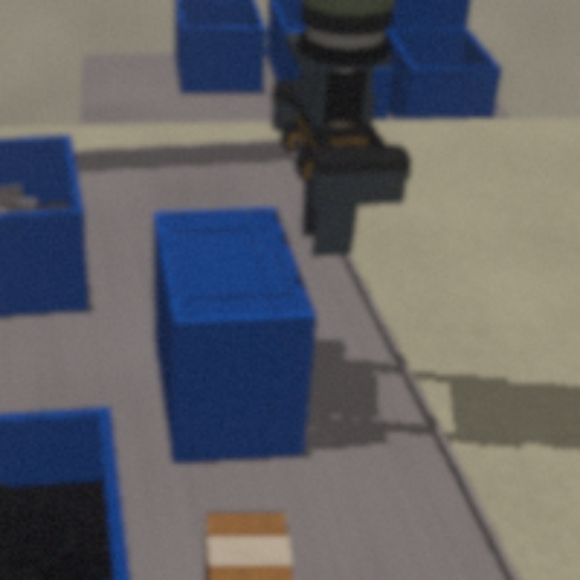

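Same offset with the jaws part-shut. The real fingertips are about 37 mm behind the reported TCP along the tool axis, while x and y agree. I'll account for that: for tips 18 mm below the rim, the TCP goes to z≈101.

apply_moves --commands '[[[0, 0, 0, 0.5, 0, 1.5, 9], [0, 0, 0, 0.5, 0, 3, 9], [0, 0, 0, 0, 0, 3, 9], [0, 0, 0, -0.6, 0, 3, 9], [0, 0, 0, -1.1, 0, 3, 9], [0, 0, 0, -1.4, 0, 3, 9], [0, 0, 0, -1.7, 0, 3, 9], [0, 0, 0, -1.7, 0, 3, 9]]]'

```text
t: 6.85
position: [446.2, -64.6, 101.1]
tool_rot: [-0.0, -0.04, 0.999, 0.0]
ft_force: [-1.6, -0.2, 1.1]
finger_gap: 89.8
```

```bash
python3 - <<'E'
from h import *
p,im,d=cap('side','side6')
cv2.imwrite('pics/side6c.png',cv2.resize(im[80:280,220:420,::-1],None,fx=2.9,fy=2.9))
s=r.state(); print(w2t(s['position']),s['ft_force'])
E
```

```text
[-123.80802416    3.49269368  101.02047092] [-1.84094407  0.33060578  1.07227338]
```

View pics/side6c.png

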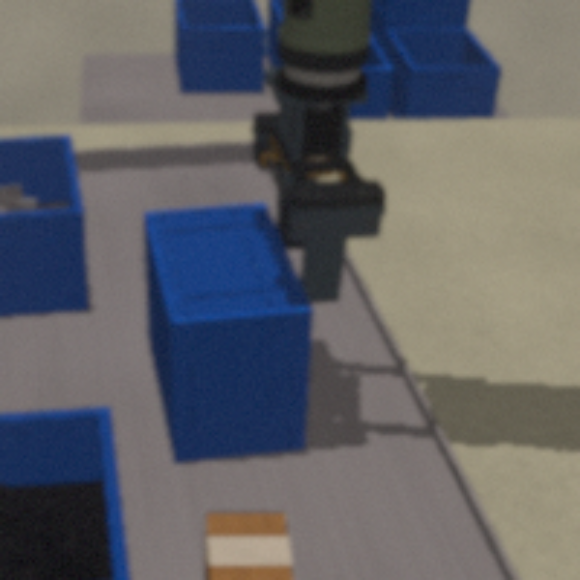

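In contact (−1.8 N) and the bin has begun to tip. I'll follow the arc.

apply_moves --commands '[[[0, 0, 0, -0.7, 0, -0.4, 9], [0, 0, 0, -1.4, 0, -0.9, 9], [0, 0, 0, -2.1, 0, -1.3, 9], [0, 0, 0, -2.8, 0, -1.7, 9], [0, 0, 0, -3.5, 0, -2.0, 9], [0, 0, 0, -4.0, 0, -2.3, 9]]]'

```text
t: 7.65
position: [486.9, -61.4, 124.1]
tool_rot: [0.0, -0.04, 0.999, 0.0]
ft_force: [-0.1, -0.0, 0.5]
finger_gap: 90.1
```

```bash
python3 - <<'E'
from h import *
p,im,d=cap('side','side7')
cv2.imwrite('pics/side7c.png',cv2.resize(im[80:280,220:420,::-1],None,fx=2.9,fy=2.9))
s=r.state(); print(w2t(s['position']),s['ft_force'])
E
```

```text
[-82.11057104   3.35388786 124.5152259 ] [-0.14335225 -0.38439975 -0.6783475 ]
```

View pics/side7c.png

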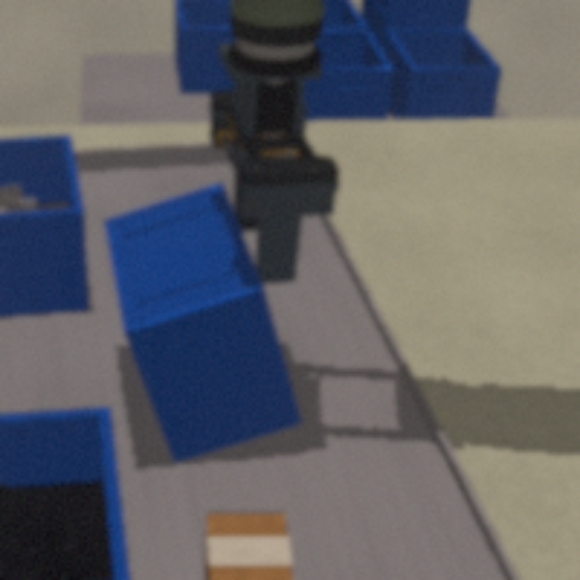

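It has turned about 17° with the pivot edge still on the tray. Continuing.

apply_moves --commands '[[[0, 0, 0, -0.7, 0, -0.3, 9], [0, 0, 0, -1.4, 0, -0.6, 9], [0, 0, 0, -2.1, 0, -0.9, 9], [0, 0, 0, -2.8, 0, -1.2, 9], [0, 0, 0, -3.5, 0, -1.4, 9], [0, 0, 0, -4.2, 0, -1.6, 9], [0, 0, 0, -4.9, 0, -1.8, 9], [0, 0, 0, -4.9, 0, -2.2, 9]]]'

```text
t: 8.7
position: [535.3, -57.5, 146.0]
tool_rot: [-0.0, -0.04, 0.999, 0.0]
ft_force: [-0.2, 0.2, -1.0]
finger_gap: 90.0
```

```bash
python3 - <<'E'
from h import *
p,im,d=cap('side','side8')
cv2.imwrite('pics/side8c.png',cv2.resize(im[80:280,180:420,::-1],None,fx=2.9,fy=2.9))
s=r.state(); print(w2t(s['position']),s['ft_force'])
E
```

```text
[-34.3007123    3.46576087 146.65956415] [ 0.82374804 -0.87310892 -0.15574026]
```

View pics/side8c.png

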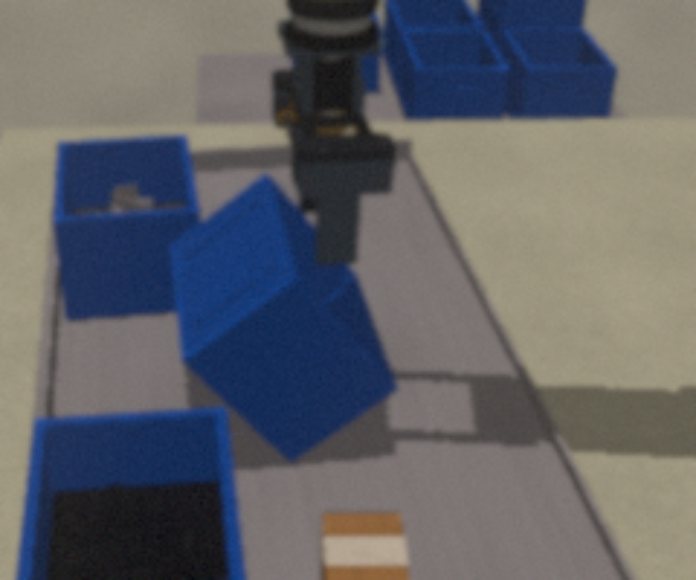

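apply_moves --commands '[[[0, 0, 0, -0.7, 0, -0.1, 9], [0, 0, 0, -1.5, 0, -0.1, 9], [0, 0, 0, -2.2, 0, -0.1, 9], [0, 0, 0, -2.6, 0, -0.1, 9], [0, 0, 0, -2.6, 0, -0.3, 9], [0, 0, 0, -2.6, 0, -0.5, 9]]]'

```text
t: 9.5
position: [560.7, -55.5, 151.1]
tool_rot: [-0.0, -0.04, 0.999, 0.0]
ft_force: [-0.0, 0.0, 0.7]
finger_gap: 89.7
```

```bash
python3 - <<'E'
from h import *
p,im,d=cap('side','side9')
cv2.imwrite('pics/side9c.png',cv2.resize(im[80:280,180:420,::-1],None,fx=2.9,fy=2.9))
s=r.state(); print(w2t(s['position']),s['ft_force'])
E
```

```text
[ -8.73749508   3.48710131 151.49200564] [ 0.13964083 -0.12533469  0.51552365]
```

View pics/side9c.png

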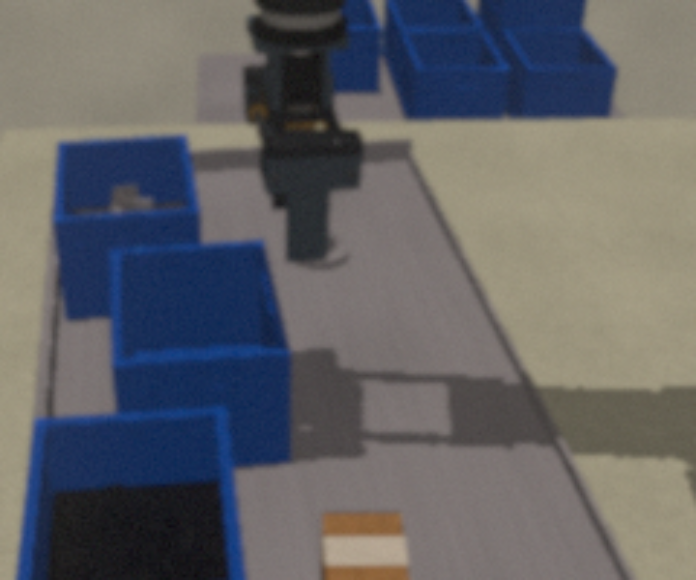

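The bin is upright on its base. Now I'll measure it again while retreating the arm.

apply_moves --commands '[[[0, 0, 0, 3, 0, 0, 9], [0, 0, 0, 8, 0, 0, 9], [0, 0, 0, 10, 0, 0, 9], [0, 0, 0, 10, 0, 0, 9]]]'

```text
t: 10.05
position: [460.2, -63.5, 151.5]
tool_rot: [0.0, -0.039, 0.999, -0.0]
ft_force: [0.5, -0.0, 0.9]
finger_gap: 90.0
```

```bash
cat > meas.py <<'E'
from h import *
M=np.stack([n,t,[0,0,1]],1)
def meas(tag):
    for c in ('scene','side'):
        p,im,d=cap(c,c+tag); T=cloud(p,d)@M-[563.5,-103,0]
        hsv=cv2.cvtColor(im,cv2.COLOR_RGB2HSV)
        b=(d>0)&(hsv[...,0]>100)&(hsv[...,0]<130)&(hsv[...,1]>120)
        for nm,lo,hi in (('bin',-140,145),('bushes',150,400),('brackets',-400,-145)):
            k=T[b&(T[...,2]>116)&(T[...,2]<136)&(T[...,1]>lo)&(T[...,1]<hi)&(T[...,0]>-60)&(T[...,0]<245)]
            if len(k)<50: continue
            rc=cv2.minAreaRect(k[:,:2].astype(np.float32)); print(c,nm,'ctr',np.round(rc[0],1),'size',np.round(rc[1]),'ang',round((rc[2]+45)%90-45,1),'ztop',np.percentile(k[:,2],95).round(1))
            if nm=='bin':
                print('   front x(y):',[(y,np.percentile(q[:,0],3).round(1),np.percentile(q[:,0],97).round(1)) for y in range(-90,100,30) for q in [k[abs(k[:,1]-y)<15]] if len(q)>5])
        w=(d>0)&(hsv[...,0]<22)&(hsv[...,1]>90)
        k=T[w&(T[...,2]>62)&(T[...,2]<85)&(T[...,0]>-150)&(T[...,0]<100)&(abs(T[...,1])<500)&(abs(T[...,1])>140)]
        if len(k): print(c,'carton',np.median(k,0).round(1),len(k))
        f=(d>0)&(hsv[...,1]<90)&(T[...,2]>25)&(T[...,2]<45)&(abs(T[...,0])<90)&(T[...,1]<-120)&(T[...,1]>-400)
        if f.sum(): print(c,'flange',np.median(T[f],0).round(1),f.sum())
E
python3 - <<'E'
from meas import *
s=r.state(); print(s['t'],w2t(s['position']))
meas('10')
E
```

```text
10.05 [-109.77104738    3.4980787   151.53998036]
scene bin ctr [86.   0.9] size [205. 153.] ang -0.3 ztop 127.2
   front x(y): [(-90, np.float64(14.3), np.float64(159.9)), (-60, np.float64(10.2), np.float64(161.1)), (-30, np.float64(11.6), np.float64(161.5)), (0, np.float64(12.6), np.float64(161.1)), (30, np.float64(12.8), np.float64(161.3)), (60, np.float64(12.9), np.float64(161.3)), (90, np.float64(15.0), np.float64(160.4))]
scene bushes ctr [148.3 266. ] size [205. 151.] ang -1.4 ztop 127.6
scene brackets ctr [ 144.2 -266.7] size [152. 201.] ang 0.5 ztop 127.3
scene carton [-15.1 265.4  70.2] 358
scene flange [ -53.9 -274.7   39.7] 529
side bin ctr [83.5  1.3] size [206. 147.] ang -0.1 ztop 128.9
   front x(y): [(-90, np.float64(16.1), np.float64(151.2)), (-60, np.float64(10.7), np.float64(156.5)), (-30, np.float64(10.5), np.float64(156.6)), (0, np.float64(10.9), np.float64(156.8)), (30, np.float64(10.3), np.float64(154.6)), (60, np.float64(10.7), np.float64(154.8)), (90, np.float64(13.3), np.float64(152.8))]
side bushes ctr [143.9 267.2] size [203. 149.] ang -1.4 ztop 128.5
side brackets ctr [ 140.8 -262.2] size [200. 146.] ang -0.0 ztop 129.6
side carton [-19.9 308.4  72. ] 591
side flange [ -74.1 -264.5   38.8] 78
```

View pics/scene10.png

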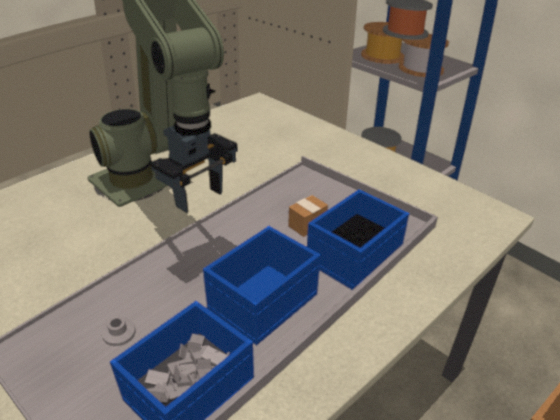

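The bin stands upright at tray (85, 1), square, with its rear at about 160, so 65 mm to go. I'll tilt the tool 0.5 rad, tips leading, so only the fingertips touch the front wall at about z 65.

```bash
python3 - <<'E'
from meas import *
print(delta(-60,2,80,.5),delta(-40,2,25,.5))
E
```

```text
[-0.    -0.498  0.    -4.753 -0.132  7.161] [-0.    -0.498  0.    -6.742 -0.131 12.665]
```

apply_moves --commands '[[[0, -0.18, 0, 0, -0.1, 0, 9], [0, -0.35, 0, 0, -0.1, 0, 9], [0, -0.5, 0, -2, -0.1, 3, 9], [0, -0.5, 0, -4.7, -0.1, 7.2, 9], [0, -0.5, 0, -5.5, -0.1, 10, 9], [0, -0.5, 0, -6.2, -0.1, 12.7, 9], [0, -0.5, 0, -6.2, -0.1, 12.7, 9]]]'

```text
t: 11.02
position: [526.3, -55.6, 30.5]
tool_rot: [0.239, -0.037, 0.97, 0.006]
ft_force: [-0.3, -0.2, 0.7]
finger_gap: 90.3
```

```bash
python3 - <<'E'
from meas import *
s=r.state(); print(s['t'],w2t(s['position']),s['ft_force'])
p,im,d=cap('side','side11')
cv2.imwrite('pics/side11c.png',cv2.resize(im[80:280,180:420,::-1],None,fx=2.9,fy=2.9))
p,im,d=cap('scene','scene11'); T=cloud(p,d)@M-[563.5,-103,0]
cv2.imwrite('pics/scene11c.png',cv2.resize(im[150:350,130:330,::-1],None,fx=2.9,fy=2.9))
print(delta(10,2,25,.5))
E
```

```text
11.025 [-43.19057598   6.13238408  30.48238508] [-0.25712223 -0.23943027  0.71784369]
[-8.000e-03 -1.400e-02 -1.000e-03 -4.384e+00 -3.410e-01  3.125e+00]
```

View pics/side11c.png

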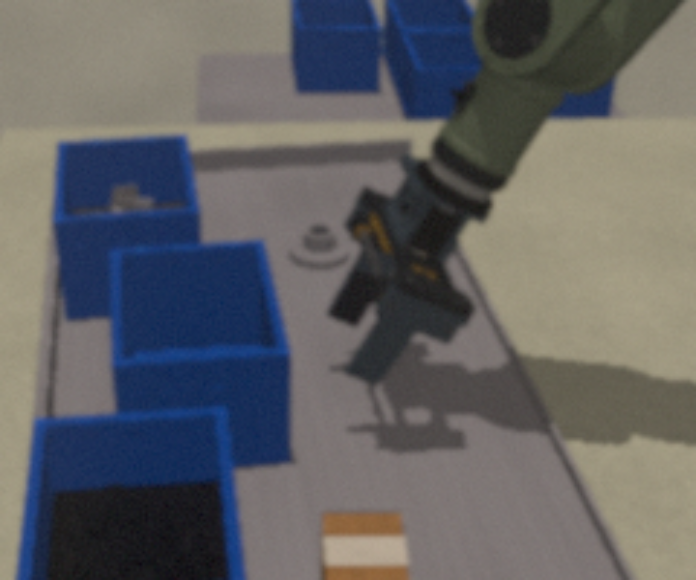

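View pics/scene11c.png

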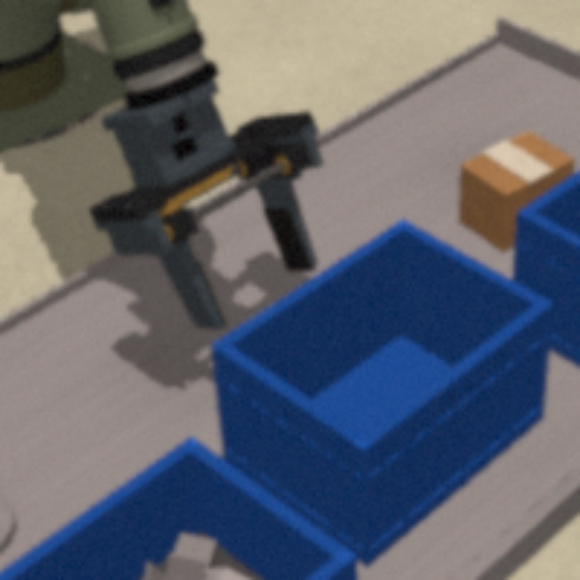

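Both views show the tips at about z 70 in front of the wall, with the body well back. Next I'll advance to contact and push most of the way.

apply_moves --commands '[[[0, -0.01, 0, -1.76, -0.2, 0.96, 9], [0, -0.01, 0, -3.5, -0.3, 1.9, 9], [0, -0.01, 0, -4.4, -0.3, 2.4, 9], [0, -0.01, 0, -5.0, -0.3, 2.7, 9], [0, -0.01, 0, -5.6, -0.3, 3.05, 9], [0, -0.01, 0, -6.2, -0.3, 3.4, 9], [0, -0.01, 0, -6.8, -0.3, 3.7, 9], [0, -0.01, 0, -7.4, -0.3, 4.05, 9], [0, -0.01, 0, -8.0, -0.3, 4.4, 9]]]'

```text
t: 12.25
position: [617.0, -52.3, 30.3]
tool_rot: [0.245, -0.036, 0.969, 0.006]
ft_force: [-3.7, -0.4, 1.1]
finger_gap: 90.3
```

```bash
python3 - <<'E'
from meas import *
s=r.state(); print(s['t'],w2t(s['position']),s['ft_force'])
meas('12')
im=cv2.imread('pics/side12.png'); cv2.imwrite('pics/side12c.png',cv2.resize(im[80:280,180:420],None,fx=2.9,fy=2.9))
E
```

```text
12.25 [47.50027882  2.2612543  30.31362543] [-3.65909777 -0.43486391  1.05236591]
scene bin ctr [121.    0.6] size [204. 153.] ang -0.3 ztop 127.3
   front x(y): [(-90, np.float64(49.0), np.float64(195.0)), (-60, np.float64(46.4), np.float64(195.8)), (-30, np.float64(47.2), np.float64(196.4)), (0, np.float64(47.2), np.float64(196.6)), (30, np.float64(47.9), np.float64(196.5)), (60, np.float64(48.7), np.float64(197.2)), (90, np.float64(52.8), np.float64(196.4))]
scene bushes ctr [147.9 266.5] size [206. 153.] ang -1.5 ztop 127.5
scene brackets ctr [ 144.2 -266.7] size [152. 201.] ang 0.6 ztop 127.4
scene carton [-14.7 265.8  70.4] 361
scene flange [ -55.3 -275.    39.4] 532
side bin ctr [118.6   1.7] size [205. 150.] ang -0.3 ztop 129.1
   front x(y): [(-90, np.float64(53.0), np.float64(189.2)), (-60, np.float64(46.8), np.float64(191.9)), (-30, np.float64(46.9), np.float64(192.6)), (0, np.float64(46.8), np.float64(193.2)), (30, np.float64(44.6), np.float64(192.3)), (60, np.float64(46.9), np.float64(191.7)), (90, np.float64(49.8), np.float64(190.9))]
side bushes ctr [143.9 267.6] size [203. 149.] ang -1.4 ztop 128.5
side brackets ctr [ 140.5 -262.5] size [146. 201.] ang 0.4 ztop 129.7
side carton [-19.8 308.9  72.1] 589
side flange [  83.9 -352.4   44.8] 2
```

View pics/side12c.png

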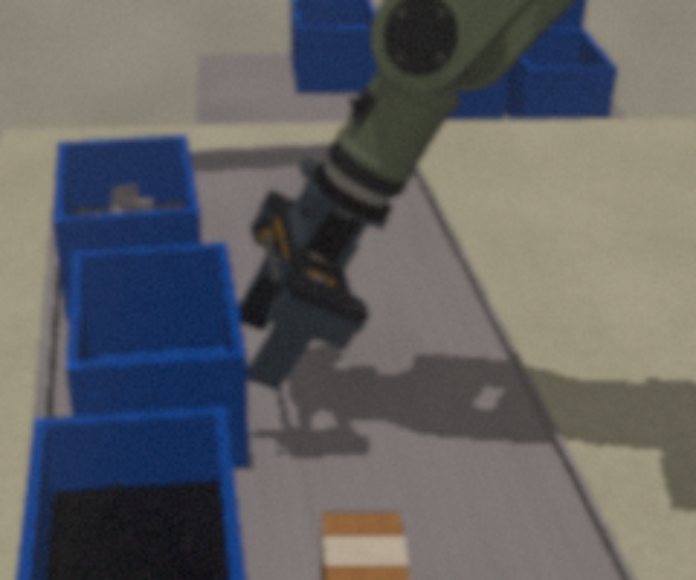

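Sliding straight: centre about 120, 3.7 N. Full-bin centres read about 146 in the same views, so roughly 25–30 mm remain. I'll push on and creep to the lip by force.

apply_moves --commands '[[[0, 0, 0, -0.5, 0, 0.27, 9], [0, 0, 0, -1.0, 0, 0.54, 9], [0, 0, 0, -1.5, 0, 0.82, 9], [0, 0, 0, -1.9, 0, 1.04, 9], [0, 0, 0, -1.9, 0, 1.04, 9]]]'

```text
t: 12.98
position: [638.9, -50.8, 30.3]
tool_rot: [0.246, -0.036, 0.969, 0.006]
ft_force: [-0.5, 0.5, -1.0]
finger_gap: 90.0
```

apply_moves --commands '[[[0, 0, 0, -0.2, 0, 0.11, 9], [0, 0, 0, -0.2, 0, 0.11, 9]]]'

```text
t: 13.22
position: [640.5, -50.7, 30.2]
tool_rot: [0.245, -0.036, 0.969, 0.006]
ft_force: [-1.3, -0.1, 0.7]
finger_gap: 89.7
```

apply_moves --commands '[[[0, 0, 0, -0.2, 0, 0.11, 9], [0, 0, 0, -0.2, 0, 0.11, 9]]]'

```text
t: 13.48
position: [642.9, -50.5, 30.2]
tool_rot: [0.245, -0.036, 0.969, 0.006]
ft_force: [-0.9, -0.5, 0.7]
finger_gap: 90.0
```

apply_moves --commands '[[[0, 0, 0, -0.2, 0, 0.11, 9], [0, 0, 0, -0.2, 0, 0.11, 9]]]'

```text
t: 13.72
position: [645.3, -50.3, 30.2]
tool_rot: [0.245, -0.036, 0.969, 0.006]
ft_force: [-1.7, 0.0, 1.3]
finger_gap: 90.2
```

apply_moves --commands '[[[0, 0, 0, -0.2, 0, 0.11, 9], [0, 0, 0, -0.2, 0, 0.11, 9]]]'

```text
t: 13.98
position: [647.3, -50.2, 30.1]
tool_rot: [0.245, -0.036, 0.969, 0.006]
ft_force: [-2.8, -0.7, 1.6]
finger_gap: 90.3
```

apply_moves --commands '[[[0, 0, 0, -0.2, 0, 0.11, 9], [0, 0, 0, -0.2, 0, 0.11, 9]]]'

```text
t: 14.22
position: [647.8, -50.0, 29.6]
tool_rot: [0.244, -0.036, 0.969, 0.006]
ft_force: [-9.8, -2.8, 5.9]
finger_gap: 90.0
```

```bash
python3 - <<'E'
from meas import *
s=r.state(); print(s['t'],w2t(s['position']),s['ft_force'])
meas('13')
E
```

```text
14.225 [78.33795161  2.19379788 29.57123056] [-9.80740637 -2.75223203  5.94762841]
scene bin ctr [152.1   0.7] size [205. 152.] ang -0.8 ztop 127.5
   front x(y): [(-90, np.float64(80.2), np.float64(225.4)), (-60, np.float64(77.3), np.float64(226.2)), (-30, np.float64(77.9), np.float64(226.2)), (0, np.float64(78.1), np.float64(227.0)), (30, np.float64(77.8), np.float64(227.2)), (60, np.float64(79.2), np.float64(227.4)), (90, np.float64(81.5), np.float64(226.7))]
scene bushes ctr [148.6 265.9] size [207. 151.] ang -1.4 ztop 127.5
scene brackets ctr [ 144.8 -266.6] size [152. 201.] ang 0.7 ztop 127.3
scene carton [-14.5 265.8  70.3] 360
scene flange [ -54.2 -274.7   39.7] 532
side bin ctr [146.8   1.3] size [206. 148.] ang -0.4 ztop 129.0
   front x(y): [(-90, np.float64(77.1), np.float64(213.4)), (-60, np.float64(74.4), np.float64(218.9)), (-30, np.float64(74.0), np.float64(220.3)), (0, np.float64(75.2), np.float64(220.5)), (30, np.float64(73.3), np.float64(219.9)), (60, np.float64(75.1), np.float64(220.7)), (90, np.float64(79.0), np.float64(218.1))]
side bushes ctr [145.2 267.1] size [203. 147.] ang -1.1 ztop 128.5
side brackets ctr [ 140.9 -262.8] size [203. 146.] ang -0.0 ztop 129.8
side carton [-20. 308.  72.] 588
side flange [ -85.7 -259.8   37. ] 17
```

The force jumped to 10 N, so it is seated on the lip. I'll retreat straight back and check.

apply_moves --commands '[[[0, 0, 0, 0.9, 0, -0.5, 9], [0, 0, 0, 3.5, 0, -1.9, 9], [0, 0, 0, 7, 0, -3.8, 9], [0, 0, 0, 10, 0, -5.5, 9], [0, 0, 0, 12, 0, -10, 9], [0, 0, 0, 12, 0, -14, 9], [0, 0, 0, 12, 0, -14, 9]]]'

```text
t: 15.2
position: [479.0, -63.0, 99.3]
tool_rot: [0.249, -0.036, 0.968, 0.004]
ft_force: [0.2, 0.5, 0.5]
finger_gap: 90.0
```

```bash
python3 - <<'E'
from meas import *
s=r.state(); print(s['t'],w2t(s['position']),s['ft_force'])
meas('14')
p,im,d=load('scene14'); T=cloud(p,d)@M-[563.5,-103,0]
cv2.imwrite('pics/scene14c.png',cv2.resize(im[180:400,130:410,::-1],None,fx=2.8,fy=2.7))
# lip front edge along y vs bin rear wall lower part just above lip
hsv=cv2.cvtColor(im,cv2.COLOR_RGB2HSV); b=(hsv[...,0]>100)&(hsv[...,0]<130)&(hsv[...,1]>120)
for y in range(-140,150,20):
    k=(abs(T[...,1]-y)<10)&(T[...,0]>200)&(T[...,0]<250)
    a=T[k&b&(T[...,2]>42)&(T[...,2]<115)]; l=T[k&~b&(T[...,2]>28)&(T[...,2]<42)]
    print(y,len(a),np.median(a[:,0]).round(1) if len(a) else None,len(l),np.percentile(l[:,0],[3,50,97]).round(1) if len(l)>5 else None)
E
```

```text
15.2 [-90.90722634   2.52179658  99.3097125 ] [0.21579626 0.49633222 0.48399015]
scene bin ctr [152.5   1.5] size [153. 205.] ang 0.3 ztop 127.4
   front x(y): [(-90, np.float64(80.0), np.float64(225.3)), (-60, np.float64(77.9), np.float64(226.4)), (-30, np.float64(78.7), np.float64(226.2)), (0, np.float64(78.3), np.float64(226.7)), (30, np.float64(79.0), np.float64(227.4)), (60, np.float64(77.8), np.float64(227.7)), (90, np.float64(82.4), np.float64(226.9))]
scene bushes ctr [148.6 266.5] size [207. 151.] ang -1.4 ztop 127.7
scene brackets ctr [ 144.7 -266.3] size [152. 202.] ang 0.7 ztop 127.3
scene carton [-14.9 265.9  70.3] 359
scene flange [   6.9 -274.9   39.5] 520
side bin ctr [147.5   0.7] size [206. 147.] ang -0.9 ztop 129.2
   front x(y): [(-90, np.float64(78.1), np.float64(212.8)), (-60, np.float64(74.3), np.float64(218.9)), (-30, np.float64(74.2), np.float64(220.2)), (0, np.float64(75.5), np.float64(220.6)), (30, np.float64(75.5), np.float64(220.3)), (60, np.float64(77.3), np.float64(220.9)), (90, np.float64(78.9), np.float64(218.3))]
side bushes ctr [145.3 267.5] size [203. 147.] ang -1.1 ztop 128.4
side brackets ctr [ 140.8 -262.1] size [146. 199.] ang 0.4 ztop 129.6
side carton [-20.1 308.1  72.1] 592
side flange [ -73.1 -263.9   39.5] 86
-140 0 None 68 [226.  234.1 238.5]
-120 0 None 67 [226.9 233.4 238.4]
-100 288 215.4 76 [224.4 233.5 238.8]
-80 164 224.0 71 [222.9 232.5 238.6]
-60 155 224.3 71 [223.4 232.8 239. ]
-40 148 223.9 68 [223.6 233.7 239.2]
-20 151 223.9 67 [223.3 233.3 239. ]
0 137 224.0 69 [224.2 234.1 239.1]
20 137 224.2 57 [223.7 232.3 237.7]
40 133 224.3 56 [224.  232.  237.3]
60 123 225.1 50 [224.2 232.7 237.4]
80 118 224.7 56 [222.6 231.7 237.4]
100 72 224.6 51 [225.4 233.1 238.1]
120 0 None 45 [226.3 233.8 238.2]
140 0 None 49 [224.9 232.9 238.5]
```

View pics/scene14c.png

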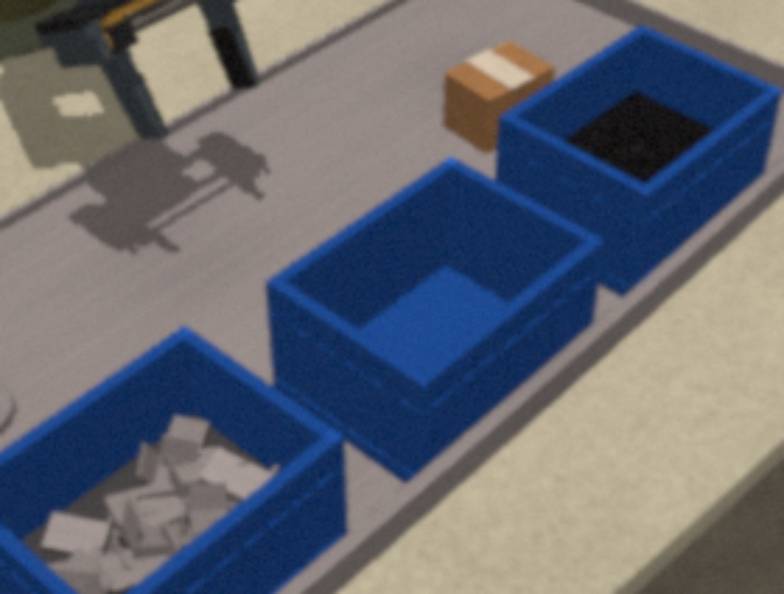

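View pics/side14.png

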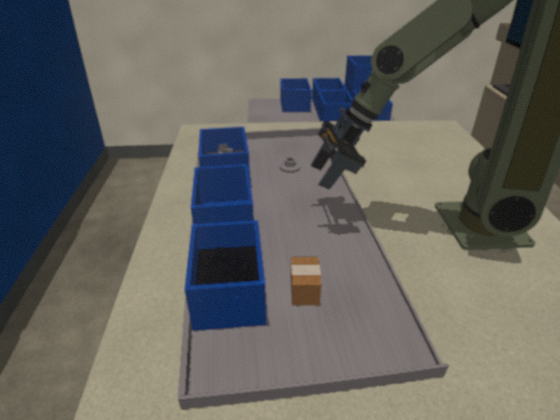

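The rear wall reads a uniform 224–225 from end to end, against the lip face at 223–226, so it is flush. The other objects haven't moved.

```bash
python3 -c "
from station import r
print(r.sign_off())"
```

```text
the job is handed in; nothing more can be done
None
```

The bin was tipped back onto its base by pushing at its rim, then pushed about 65 mm along the tray into the gap until it met the rear lip. I handed the job in at about 15.3 s of the 45 s allowed; the hand-in reports no verdict.

**Last checks:**
- **Seating:** the push force rose from about 3 N to 10 N when the bin met the lip. After I backed off, the scene camera put the rear wall at tray x 224.0–225.1 mm from end to end. The lip's inner face reads about 223–226 mm there.
- **Position:** the bin is within about 1.5 mm of the tray's centre line, with its top at 127–129 mm, so it is standing upright. The robot is touching nothing.
- **Other objects:** both full bins and the carton read within about 2 mm of their positions just after tipping, and none was touched.

**What went wrong or disagreed:**
- **Fingertip offset:** the real fingertips are about 37 mm behind the reported TCP along the tool axis. My first tipping pushes therefore went over the rim without moving the bin. I measured the offset in both views and allowed for it afterwards.
- **Camera disagreement:** the side camera puts the bin's centre about 5 mm closer to the robot than the scene camera does. It also reads the full bins about 4 mm closer, so I take this as calibration offset.
- **Flange reading:** the automatic flange measurement was unreliable because the bin and gripper shadow disturbed the colour mask. The last pictures show the flange standing, and the arm never came near it.

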